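# Feel out the soft latch block and bin it

## Robot

A 6-joint arm with a two-finger parallel gripper is mounted at the origin on the work surface; the furniture and walls round the work are solid. World frame = base frame: x ahead of the robot, y to its left, z up, the work surface at z = 0. Lengths are in mm, angles in degrees, forces in N, time in s.
With the tool pointing down it reaches from about 350 to 850 mm from the base axis. Payload 8.1 kg.
Tool frame: the origin (TCP) lies midway between the tips of the shut fingers; the grasp point (between the pads) lies 19 mm behind it; z points along the fingers, y is the direction in which the jaws open and shut (so a half turn about z gives the same grasp; the last joint's range is limited). The gripper opens to 85 mm and grips with 20 to 120 N. Pads are 22 mm wide; open, the fingers measure 114 mm over their backs; the gripper's body (76 mm by 85 mm) begins 54 mm behind the grasp point. The pads swing forward as they close: fully open they stand 13 mm farther back than shut.
Start: joints at [67.07, 7.471, 85.268, -0, 87.261, -4.893], TCP at [185.754, 570.527, 231.292] pointing down, gripper open.
Joint ranges: [-169.43, 169.43], [-51.17, 129.36], [1.28, 143.12], [-76.62, 256.62], [0, 156.53], [-152.29, 152.29]. Speed limits (degrees/s): [136.94, 136.94, 159.86, 180, 180, 180].

## Interface

Orientations are given as [roll, pitch, yaw] about the fixed x, y, z axes, in that order (R = Rz(yaw) Ry(pitch) Rx(roll)).
In Python, from bench import telemetry, snapshot, camera_params, job gives the robot as it stands. The module is installed in compiled form; this text tells all that it offers.
- The arm moves only by the shell command python3 -m jog 'ROWS' [FORCE]. ROWS is JSON, a list that holds one entry, the list of rows, each a list of 7 numbers: the shift along the tool's x, y, z in units of 50 mm (1.0 is 50 mm), then the turn, a rotation vector about the tool's x, y, z in units of 2 pi rad (1.0 is 2 pi rad), then the opening, from 0 (shut) to 1 (fully open). In form: [[[dx, dy, dz, rx, ry, rz, claw], ...]]. A call has 1 to 12 rows; each row shifts and turns the commanded pose from where the row before left it, along the tool's axes as they then stand; what a row does not reach is not made up. A row lasts 1/8 s, in which the tool goes at most 62.5 mm and 10.7 degrees, less where a joint would pass 70% of its speed; a pose out of reach is approached as far as the arm can. A call with a number of a shift or a turn outside -1 to 1 is refused whole. A call with a gripper value outside its range is refused whole. The fingers move at their own pace and stop on an object; FORCE is the grip in N (left out, the last holds). Time passes only in rows, so rows that do not move let the fingers close. It gives the time, the measured TCP pose, the force and the opening at its end, in the units of the state.
- telemetry.sense(): the state, without advancing time (a new reading comes with each control period).
- snapshot(name): name is "scene" or "top" or "wrist"; returns (picture, depth): 480x640x3 uint8, red, green, blue; 480x640 float32, mm along the optical axis (not along the pixel's ray), 0 where there is no reading.
- camera_params(name): a dict with "K" (3x3 intrinsics, pixels), "extrinsics" (4x4, takes a point from camera to world coordinates). Camera axes: x right, y down, z forward; pixel columns grow to the right and rows downward; lengths in mm; the calibration is good to about 2 mm. A picture is of the moment at which its call begins: read the wrist's pose just before it. camera_params takes no time and is no camera call; for the wrist camera it gives the pose at the moment of the call.
- job.hand_in(): hands the job in, once; it reports no verdict.
The state is a dict: "time": time; "joint_pos": joint angles; "qd": joint speeds; "joint_efforts": joint torques, N m; "tool_pos": TCP position; "tcp_rot": TCP orientation; "ft_force": force on the tool from outside, world axes, zero at the start; "wrist_torque": the same for the moment, N m; "finger_gap": finger opening in mm.
Only numpy, scipy, OpenCV 4.12 (cv2) and the standard library are available. Lean on these libraries where they do the work, as an engineer would, in place of code of your own. Each camera call takes 0.05 s, during which the arm holds its last target. There are 200 camera calls.

## Task

One of the three latch blocks on the sloping rack has a broken spring and feels soft. Squeeze each block across its two blue buttons where it stands, working from the left one to the right one, then drop the soft block into the open red tilt-out bin and push the bin fully shut. Leave the two firm blocks in their nests and do not knock over the glue bottle.

Things in the scene. Friction and masses are not known exactly. Their poses are not given: they have to be found in the camera images.
- block_a_mid (a point): one of three look-alike latch blocks, about 60 g: grey, 40 x 26 mm in plan, 56 mm tall, a round blue 13 mm button standing 5 mm out of each 40 mm wide side (36 mm over both). Point: on its axis between the buttons, 40 mm above its underside. Own z: up along the block; y: through the buttons. Which is soft cannot be seen, only felt (see nest_right).
- block_b_mid (a point): one of three look-alike latch blocks, about 60 g: grey, 40 x 26 mm in plan, 56 mm tall, a round blue 13 mm button standing 5 mm out of each 40 mm wide side (36 mm over both). Point: on its axis between the buttons, 40 mm above its underside. Own z: up along the block; y: through the buttons. Which is soft cannot be seen, only felt (see nest_right).
- block_c_mid (a point): one of three look-alike latch blocks, about 60 g: grey, 40 x 26 mm in plan, 56 mm tall, a round blue 13 mm button standing 5 mm out of each 40 mm wide side (36 mm over both). Point: on its axis between the buttons, 40 mm above its underside. Own z: up along the block; y: through the buttons. Which is soft cannot be seen, only felt (see nest_right).
- nest_left (a point): where a block's button point lies in the left nest (seen from the robot) of the aluminium rack, fixed to the table, turned in yaw from run to run. The rack is a bar 250 mm long with three 12 mm deep nests in a row 80 mm apart. This frame: y along the row to the left, z vertical, x away from the robot.
- nest_mid (a point): the same for the middle nest. The bar's top slopes down toward the robot at 30 degrees, so the blocks stand square to it, leaning 30 degrees out of vertical toward the robot; the tool has to lean likewise.
- nest_right (a point): the same for the right nest. Each nest point lies 28 mm above the bar's sloping top face, measured square to it; 1.5 mm of play round each block. Feel: a firm block's buttons hardly give under any grip (fingers stop at 36 mm); the soft block's spring in flush with its sides under 6 N a side, so the fingers close to 26 mm.
- bin_in (a point): middle of the inside of the red tilt-out bin, 50 mm above its floor, 45 mm behind its front. Bin: 140 mm wide (y), 90 mm front to back (x), 3 mm walls, front 110 mm high, back 70 mm. Moves with the bin: z from its floor to its mouth, x from front (robot side) to back. Hinge: along y, at the bottom front edge (x -45, z -50 mm here), 14 mm above the table.
- bin_lip (a point): middle of the front edge of the lip along the top of the bin's front (it stands out 9 mm), where the bin is pushed shut; same axes as bin_in. The bin stands in a fixed grey frame 160 mm wide, 150 mm high; its roof begins 27 mm behind the hinge line, so the open mouth stands out before it.
- bin (a joint): tilt of the bin in rad: 0 = fully shut and upright, up to 0.75 = tipped forward toward the robot. It stays where it is left by friction; about 1 to 3 N at the lip, away from the robot, shuts it against its stop. Follow the arc of the lip, which rises up to 40 mm as the bin shuts; a straight push rubs and can jam.
- glue_bottle: white glue bottle with a needle cap standing loose between and behind rack and bin, 26 mm across, 106 mm tall; origin at the centre of its underside, z up.
Things that resemble listed ones, but are neither listed nor needed, are in the scene too. What is shaped like the part that bears block_b_mid but pink is not meant. Leave any green look-alike of the part that bears block_c_mid alone.

How it is judged (in metres and radians):
On the way, in this order (a step that is already met when the one before it is completed fails the run):
1. the left block is squeezed in its nest (over 4 N between fingers and block) (((distance between block_a_mid and nest_left below 0.03 m and contact force between the fingers and block_a above 4 N) or (distance between block_b_mid and nest_left below 0.03 m and contact force between the fingers and block_b above 4 N) or (distance between block_c_mid and nest_left below 0.03 m and contact force between the fingers and block_c above 4 N))), for 0.1 s.
2. the middle block is squeezed in its nest (over 4 N between fingers and block) (((distance between block_a_mid and nest_mid below 0.03 m and contact force between the fingers and block_a above 4 N) or (distance between block_b_mid and nest_mid below 0.03 m and contact force between the fingers and block_b above 4 N) or (distance between block_c_mid and nest_mid below 0.03 m and contact force between the fingers and block_c above 4 N))), for 0.1 s.
3. the right block is squeezed in its nest (over 4 N between fingers and block) (((distance between block_a_mid and nest_right below 0.03 m and contact force between the fingers and block_a above 4 N) or (distance between block_b_mid and nest_right below 0.03 m and contact force between the fingers and block_b above 4 N) or (distance between block_c_mid and nest_right below 0.03 m and contact force between the fingers and block_c above 4 N))), for 0.1 s.
4. the soft block is inside the bin (x of block_a_mid in the frame of bin_in between -0.045 and 0.05 m and y of block_a_mid in the frame of bin_in between -0.069 and 0.069 m and z of block_a_mid in the frame of bin_in between -0.052 and 0.045 m), for 0.2 s.
At the end, for the whole second after the job is handed in: The soft block lies at rest inside the red bin, the bin is shut (tilt under 0.04 rad), and the two firm blocks stand in the nests they started in, within 15 mm (all of step 4 and value of joint bin below 0.04 rad and distance of each of block_b_mid, block_c_mid from where it was at the start of the episode below 0.015 m and linear speed of block_a below 0.02 m/s); the robot touches nothing.
It fails at once if the glue bottle is knocked over (leans over 0.5 rad) (angle between glue_bottle's own z axis and vertical above 0.5 rad).
It also fails if it takes over 59 s, if anything falls off the work surface, if the arm or the gripper's body presses on something with over 40 N, if the wrist force passes 120 N, or if a joint passes its speed limit or range.

## Working session

There is one attempt and no reset: what is moved stays moved. The work goes in short steps, Python scripts to look and compute and a shell command to move; the robot and the scene stay as the last step left them, time stands still between calls to the robot, and variables do not carry over. Pictures are saved under pics/ and viewed, about 8 in all and at most 12, crops included, and the job is handed in when it is done.

```bash
mkdir -p pics
python3 - <<'E'
from bench import telemetry, snapshot, camera_params
import cv2,numpy as np
print(telemetry.sense())
for n in ("scene","top"):
    p,d=snapshot(n); np.savez(f"{n}.npz",p=p,d=d,K=camera_params(n)["K"],E=camera_params(n)["extrinsics"])
    cv2.imwrite(f"pics/{n}.png",p[:,:,::-1]); c=camera_params(n); print(np.array(c["K"]).round(1).tolist(),np.array(c["extrinsics"]).round(3).tolist())
E
```

```text
{'time': 0.0, 'joint_pos': array([ 6.70705639e+01,  7.51752617e+00,  8.53293591e+01, -8.74247253e-04,
        8.72617850e+01, -4.89448177e+00]), 'qd': array([-0.09095128, -0.06072405, -0.09718831, -0.04636412,  0.12895731,
        0.01657824]), 'joint_efforts': array([-8.32638452e-04, -5.69397891e+01, -5.00552201e+01, -4.41931425e-04,
        1.50749227e-02,  5.86022384e-05]), 'tool_pos': array([185.53943496, 570.00811529, 230.21846405]), 'tcp_rot': array([-1.79891652e+02, -8.40186114e-03,  1.61965080e+02]), 'ft_force': array([ 0.53571171,  0.4458603 , -1.00168483]), 'wrist_torque': array([-0.01883621,  0.00890266, -0.02214834]), 'finger_gap': 85.3258126532835}
[[594.5, 0.0, 325.5], [0.0, 594.5, 249.6], [0.0, 0.0, 1.0]] [[0.759, -0.293, 0.581, -35.725], [-0.651, -0.368, 0.664, -735.993], [0.02, -0.882, -0.47, 600.857], [0.0, 0.0, 0.0, 1.0]]
[[489.9, 0.0, 318.1], [0.0, 489.9, 239.5], [0.0, 0.0, 1.0]] [[-0.002, -0.996, 0.088, 519.495], [-1.0, 0.003, 0.005, 13.576], [-0.005, -0.088, -0.996, 1037.393], [0.0, 0.0, 0.0, 1.0]]
```

View pics/scene.png

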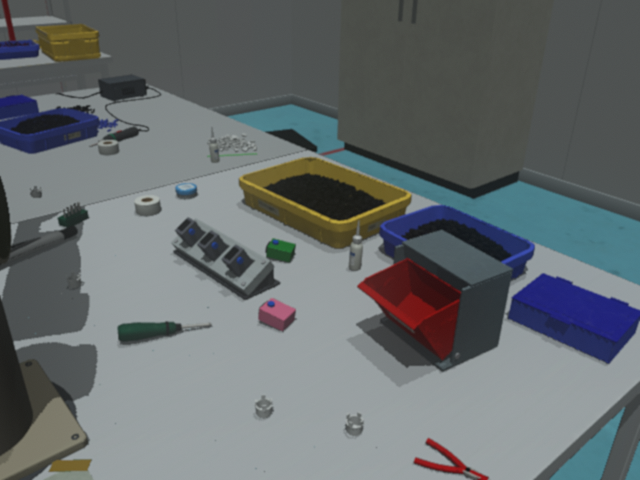

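View pics/top.png

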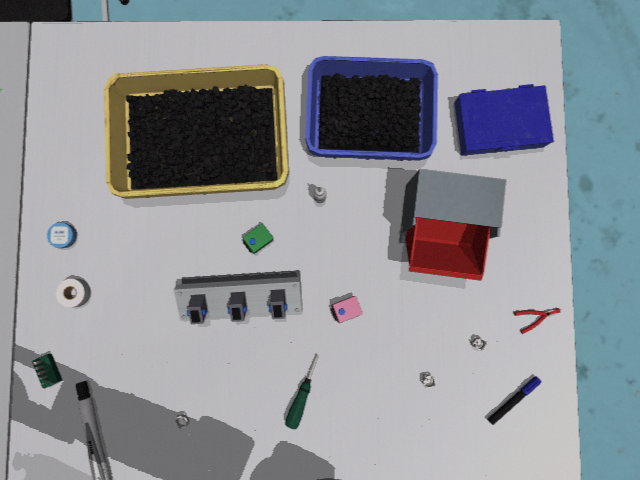

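The top view (up = +x, left = +y) shows the rack with three blocks at about (197,308), (237,306) and (278,304). The red bin is at (450,247) and the glue bottle at (319,193). The lookalikes are the pink block (346,309) and the green block (257,238), both loose on the table, so neither is meant. The three grey blocks in the rack are the ones to squeeze.

```bash
cat > h.py <<'E'
import numpy as np,cv2
def load(n):
    z=np.load(f"{n}.npz"); return z["p"],z["d"],z["K"],z["E"]
def cloud(d,K,E):
    v,u=np.mgrid[0:480,0:640]; P=np.stack([(u-K[0,2])/K[0,0]*d,(v-K[1,2])/K[1,1]*d,d],-1)
    return P@E[:3,:3].T+E[:3,3]
E
python3 - <<'E'
from h import *
np.set_printoptions(precision=1,suppress=True)
p,d,K,E=load("top"); W=cloud(d,K,E)
im=cv2.imread("pics/top.png")[255:335,165:375]; a=cv2.resize(im,None,fx=3.8,fy=3.8,interpolation=cv2.INTER_CUBIC)
im=cv2.imread("pics/scene.png")[205:305,160:300]; b=cv2.resize(im,None,fx=2.8,fy=2.8,interpolation=cv2.INTER_CUBIC)
b=cv2.copyMakeBorder(b,0,0,0,a.shape[1]-b.shape[1],0); cv2.imwrite("pics/crop1.png",np.vstack([a,b]))
for n in("top","scene"):
    p,d,K,E=load(n);Wn=cloud(d,K,E)
    hsv=cv2.cvtColor(p,cv2.COLOR_RGB2HSV)
    m=(cv2.inRange(hsv,(105,120,40),(130,255,255)))
    k,l,s,c=cv2.connectedComponentsWithStats(m)
    for i in range(1,k):
        w=np.median(Wn[l==i],axis=0)
        if 4<s[i,4]<150: print(n,c[i],s[i,4],w)
    r=cv2.inRange(hsv,(0,150,60),(8,255,255));k,l,s,c=cv2.connectedComponentsWithStats(r)
    i=1+np.argmax(s[1:,4]);print("red",s[i],Wn[l==i].min(0),Wn[l==i].max(0))
# bar top
p,d,K,E=load("top")
for uv in [(180,285),(180,315),(217,290),(217,310),(257,288),(257,308),(297,285),(297,310),(240,276),(185,276),(295,274),(197,315),(237,313),(278,311),(319,193),(300,400)]:
    print(uv,W[uv[1],uv[0]],p[uv[1],uv[0]])
m=(W[...,2]>12)&(W[...,2]<130);m[:255]=0;m[335:]=0;m[:,:165]=0;m[:,315:]=0
Q=W[m];print(len(Q),np.percentile(Q,[1,50,99],axis=0))
E
```

```text
top [252.2 241.1] 25 [604.8 153.7  36.4]
top [269.3 308. ] 9 [470.3 114.3  72.2]
top [285.  306.5] 18 [473.4  83.2  73.8]
top [244.1 309. ] 19 [468.6 163.   74. ]
top [203.6 311.4] 25 [464.8 242.4  73.4]
top [228.4 310.4] 8 [465.7 193.9  72.3]
top [341.3 311.1] 25 [462.2 -27.8  36.8]
top [187.3 313. ] 6 [460.9 274.5  72.5]
red [ 409  218   82   62 3435] [ 519.5 -305.2   15.6] [ 650.1   13.6 1037.4]
scene [12.6 41.9] 13 [ 860.8 2852.2   60. ]
scene [112.3 123.7] 19 [ 725.1 1257.8    6. ]
scene [191.1 230.8] 25 [462.8 242.1  69.1]
scene [275.1 241.6] 17 [603.9 152.1  36.8]
scene [214.1 244.8] 31 [467.3 161.6  69.3]
scene [239.4 259.8] 34 [472.   82.   69.8]
scene [270.6 303.2] 23 [459.6 -29.1  36.6]
red [ 358  259  101  100 3663] [ -35.7 -736.    16.7] [ 671.8 -155.5  600.9]
(180, 285) [515.3 296.8  47.4] [88 89 91]
(180, 315) [454.6 299.4  33.3] [150 152 155]
(217, 290) [505.4 219.2  60.7] [149 151 151]
(217, 310) [464.6 223.8  35.4] [151 154 155]
(257, 288) [509.1 140.6  54. ] [157 160 161]
(257, 308) [468.3 143.   32.2] [154 156 158]
(297, 285) [514.9  60.3  60. ] [152 153 155]
(297, 310) [464.1  61.6  31.9] [148 145 151]
(240, 276) [533.7 182.2   9.2] [44 44 46]
(185, 276) [534.1 299.9   0.9] [183 181 185]
(295, 274) [537.7  67.1   7.2] [47 47 50]
(197, 315) [457.5 253.4  79.1] [13 16 19]
(237, 313) [461.3 175.4  81.4] [25 26 29]
(278, 311) [465.   96.1  80.8] [22 22 23]
(319, 193) [697.8  16.2  71.1] [180 178 181]
(300, 400) [284.4  55.5  27.5] [31 71 55]
4696 [[445.8  55.5  24.9]
 [487.2 174.1  54.4]
 [527.  300.9  87.3]]
```

View pics/crop1.png

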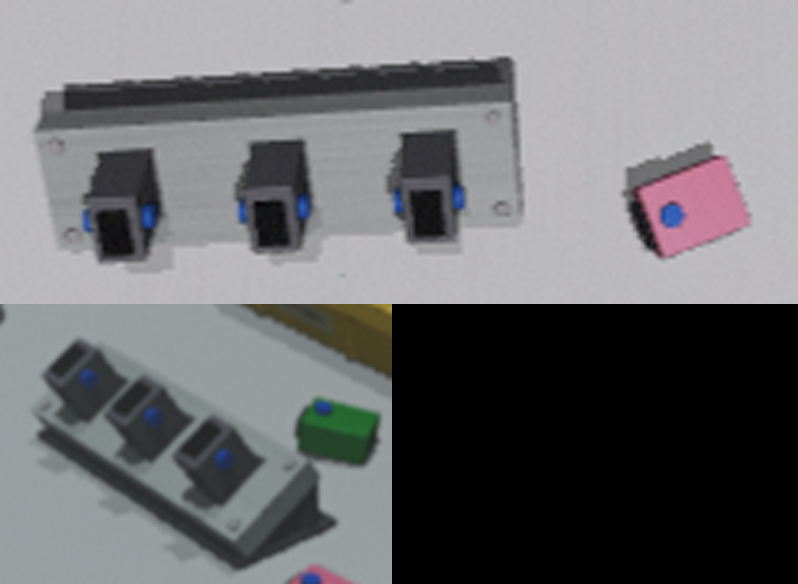

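```bash
cat >> h.py <<'E'
from scipy.spatial.transform import Rotation as Ro, Slerp
def pose():
    from bench import telemetry
    s=telemetry.sense(); return np.array(s["tool_pos"]),Ro.from_euler("xyz",s["tcp_rot"],degrees=True)
def leanR(yaw,lean=30):  # tool z leaned, tool y along row, yaw of row frame (deg)
    # nest frame -> tool
    z=np.array([np.sin(np.radians(lean)),0,-np.cos(np.radians(lean))]);y=np.array([0,1,0]);x=np.cross(y,z)
    return Ro.from_euler("z",yaw,degrees=True)*Ro.from_matrix(np.stack([x,y,z],1))
def rows(p0,R0,p1,R1,n,claw):
    s=Slerp([0,1],Ro.concatenate([R0,R1])); p1=np.array(p1)
    f=[]
    R=R0;p=np.array(p0)
    for i in range(1,n+1):
        q=p0+(p1-p0)*i/n; Rn=s(i/n)
        t=R.inv().apply(q-p)/50; w=(R.inv()*Rn).as_rotvec()/(2*np.pi)
        t=t.round(2);w=w.round(4); f.append([*t.tolist(),*w.tolist(),claw])
        p=p+R.apply(t*50);R=R*Ro.from_rotvec(w*2*np.pi)
    print("dist/row",np.linalg.norm(p1-p0)/n,"deg/row",np.degrees((R0.inv()*R1).magnitude())/n)
    print(str([f]).replace(" ",""))
    return p,R
E
python3 - <<'E'
from h import *
p,R=pose(); R1=leanR(3.3)
t=np.array([463.5,259.3,69])-91*R1.apply([0,0,1]); print(t)
rows(p,R,t,R1,12,0.7)
E
```

```text
[418.07544734 256.68083677 147.80831174]
dist/row 33.237369000030604 deg/row 3.0576849549444116
[[[-0.53,-0.38,0.14,-0.0013,-0.0069,-0.0048,0.7],[-0.51,-0.39,0.16,-0.0013,-0.0068,-0.0048,0.7],[-0.5,-0.41,0.17,-0.0013,-0.0069,-0.0049,0.7],[-0.47,-0.43,0.19,-0.0014,-0.0069,-0.0048,0.7],[-0.45,-0.44,0.21,-0.0013,-0.0068,-0.0048,0.7],[-0.43,-0.45,0.23,-0.0013,-0.0069,-0.0048,0.7],[-0.4,-0.48,0.24,-0.0013,-0.0069,-0.0048,0.7],[-0.38,-0.48,0.25,-0.0013,-0.0069,-0.0049,0.7],[-0.35,-0.5,0.26,-0.0013,-0.0068,-0.0048,0.7],[-0.32,-0.51,0.28,-0.0013,-0.0069,-0.0048,0.7],[-0.3,-0.52,0.28,-0.0014,-0.0069,-0.0048,0.7],[-0.27,-0.54,0.29,-0.0013,-0.0068,-0.0048,0.7]]]
```

```bash
python3 -m jog '[[[-0.53,-0.38,0.14,-0.0013,-0.0069,-0.0048,0.7],[-0.51,-0.39,0.16,-0.0013,-0.0068,-0.0048,0.7],[-0.5,-0.41,0.17,-0.0013,-0.0069,-0.0049,0.7],[-0.47,-0.43,0.19,-0.0014,-0.0069,-0.0048,0.7],[-0.45,-0.44,0.21,-0.0013,-0.0068,-0.0048,0.7],[-0.43,-0.45,0.23,-0.0013,-0.0069,-0.0048,0.7],[-0.4,-0.48,0.24,-0.0013,-0.0069,-0.0048,0.7],[-0.38,-0.48,0.25,-0.0013,-0.0069,-0.0049,0.7],[-0.35,-0.5,0.26,-0.0013,-0.0068,-0.0048,0.7],[-0.32,-0.51,0.28,-0.0013,-0.0069,-0.0048,0.7],[-0.3,-0.52,0.28,-0.0014,-0.0069,-0.0048,0.7],[-0.27,-0.54,0.29,-0.0013,-0.0068,-0.0048,0.7]]]' 30
python3 -m jog '[[[0,0,0,0,0,0,0.7],[0,0,0,0,0,0,0.7]]]'
python3 - <<'E'
from h import *
from bench import snapshot,camera_params
p,R=pose();c=camera_params("wrist");im,d=snapshot("wrist")
np.savez("wrist.npz",p=im,d=d,K=c["K"],E=c["extrinsics"]);cv2.imwrite("pics/w1.png",im[:,:,::-1])
np.set_printoptions(precision=1,suppress=True)
K,E=np.array(c["K"]),np.array(c["extrinsics"]);W=cloud(d,K,E)
hsv=cv2.cvtColor(im,cv2.COLOR_RGB2HSV);m=cv2.inRange(hsv,(105,120,40),(130,255,255))
k,l,s,c=cv2.connectedComponentsWithStats(m)
for i in range(1,k):
    if s[i,4]>30: print(c[i],s[i,4],np.median(W[l==i],axis=0))
print(p,R.apply([0,0,1]),R.apply([0,1,0]))
E
```

```text
time: 1.6
tool_pos: [418.5, 256.2, 147.9]
tcp_rot: [179.9, 30.1, -176.7]
ft_force: [0.0, -0.1, 0.2]
finger_gap: 59.6
time: 1.85
tool_pos: [418.2, 257.3, 148.6]
tcp_rot: [179.8, 30.0, -176.8]
ft_force: [-0.7, 0.7, 0.1]
finger_gap: 60.2
[104.5 240.8] 288 [469.7 117.9  69.8]
[219.5 241.1] 141 [463.2 196.3  72. ]
[291.6 240.4] 81 [459.9 245.2  72.2]
[337.5 240.4] 82 [458.1 276.2  72.3]
[172.4 241.8] 43 [465.  164.8  73. ]
[206.2 305.6] 76 [601.3 157.9  37.2]
[ 41.2 372.4] 2849 [781.2 -89.   43.4]
[145.3 359.3] 31 [802.   30.8   7.4]
[ 13.1 418.3] 550 [ 944.4 -212.3   52.6]
[160.2 428.9] 142 [971.3  27.3  61.5]
[418.2 257.3 148.6] [ 0.5  0.  -0.9] [-0.1  1.   0. ]
```

View pics/w1.png

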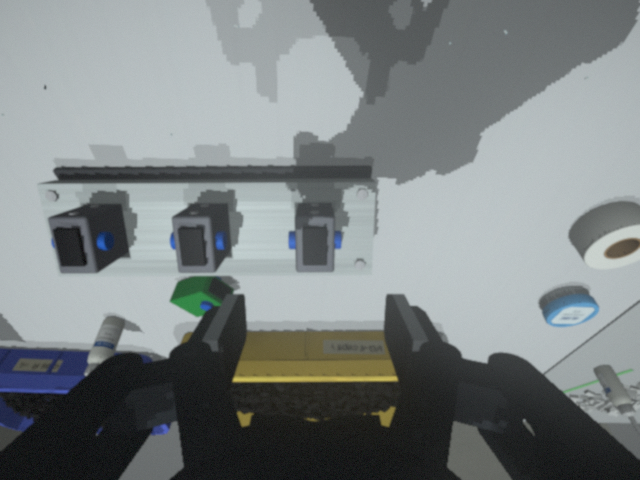

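The wrist view shows the left block's buttons at (292,240) and (337,240), its neighbours further left in the image, and the green lookalike lying flat at (200,295). The left block's button midpoint comes out near (462.5, 260, 69.5), within 2 mm across the views. Going down now.

Run:
```python
from h import *
p,R=pose(); R1=leanR(3.3)
t=np.array([462.5,260.2,69.5])+20*R1.apply([0,0,1]); print(t)
rows(p,R,t,R1,6,0.7)
```

```text
[472.48341817 260.77564027  52.17949192]
dist/row 18.489874942873627 deg/row 0.024872009821719165
[[[0.0,-0.0,0.37,0.0001,0.0,-0.0,0.7],[0.01,-0.0,0.37,0.0,0.0,-0.0001,0.7],[0.0,-0.0,0.37,0.0001,0.0,-0.0,0.7],[0.01,-0.0,0.37,0.0,0.0001,-0.0001,0.7],[0.0,-0.0,0.37,0.0001,-0.0,0.0,0.7],[0.01,-0.0,0.37,0.0,-0.0,-0.0,0.7]]]
```

```bash
python3 -m jog '[[[0,0,0.37,0,0,0,0.7],[0.01,0,0.37,0,0,0,0.7],[0,0,0.37,0,0,0,0.7],[0.01,0,0.37,0,0,0,0.7],[0,0,0.37,0,0,0,0.7],[0.01,0,0.37,0,0,0,0.7],[0,0,0,0,0,0,0.7]]]' 20
python3 -m jog '[[[0,0,0,0,0,0,0.2],[0,0,0,0,0,0,0.2],[0,0,0,0,0,0,0.2],[0,0,0,0,0,0,0.2],[0,0,0,0,0,0,0.2],[0,0,0,0,0,0,0.2],[0,0,0,0,0,0,0.2],[0,0,0,0,0,0,0.2]]]' 20
```

```text
time: 2.78
tool_pos: [471.7, 260.7, 50.3]
tcp_rot: [180.0, 29.9, -176.7]
ft_force: [-0.8, -0.6, 0.1]
finger_gap: 59.2
time: 3.78
tool_pos: [472.6, 260.9, 52.7]
tcp_rot: [179.8, 30.1, -176.8]
ft_force: [-6.5, -1.6, 6.9]
finger_gap: 25.7
```

The gap is 25.7 mm, so the left block seems soft. Squeezing the other two at the same depth will confirm it.

```bash
python3 -m jog '[[[0,0,0,0,0,0,0.7],[0,0,0,0,0,0,0.7],[0,0,0,0,0,0,0.7],[0,0,0,0,0,0,0.7],[0,0,-0.33,0,0,0,0.7],[0,0,-0.33,0,0,0,0.7],[0,0,-0.33,0,0,0,0.7],[0,0,-0.33,0,0,0,0.7],[0,-0.4,0,0,0,0,0.7],[0,-0.4,0,0,0,0,0.7],[0,-0.4,0,0,0,0,0.7],[0,-0.4,0,0,0,0,0.7]]]' 20
python3 -m jog '[[[0,0,0,0,0,0,0.7]]]'
python3 - <<'E'
from h import *
p,R=pose(); R1=leanR(3.3)
P=np.array([467.1,180.3,69.5])+20*R1.apply([0,0,1]); print(R.inv().apply(P-p)/50)
E
```

```text
time: 5.28
tool_pos: [444.0, 178.0, 108.5]
tcp_rot: [179.9, 30.0, -176.7]
ft_force: [0.4, -0.5, 0.4]
finger_gap: 59.7
time: 5.4
tool_pos: [444.2, 177.5, 108.5]
tcp_rot: [179.9, 30.0, -176.9]
ft_force: [0.4, -0.1, 0.0]
finger_gap: 59.7
[-0.00738918  0.02857184  1.30673554]
```

```bash
python3 -m jog '[[[0,0.02,0.33,0,0,0,0.7],[0,0,0.33,0,0,0,0.7],[0,0,0.33,0,0,0,0.7],[0,0,0.33,0,0,0,0.7],[0,0,0,0,0,0,0.7],[0,0,0,0,0,0,0.2],[0,0,0,0,0,0,0.2],[0,0,0,0,0,0,0.2],[0,0,0,0,0,0,0.2],[0,0,0,0,0,0,0.2],[0,0,0,0,0,0,0.2],[0,0,0,0,0,0,0.2]]]' 20
python3 -m jog '[[[0,0,0,0,0,0,0.7],[0,0,0,0,0,0,0.7],[0,0,0,0,0,0,0.7],[0,0,0,0,0,0,0.7],[0,0,-0.33,0,0,0,0.7],[0,0,-0.33,0,0,0,0.7],[0,0,-0.33,0,0,0,0.7],[0,0,-0.33,0,0,0,0.7],[0,-0.4,0,0,0,0,0.7],[0,-0.4,0,0,0,0,0.7],[0,-0.4,0,0,0,0,0.7],[0,-0.4,0,0,0,0,0.7]]]' 20
python3 -m jog '[[[0,0,0,0,0,0,0.7]]]'
python3 - <<'E'
from h import *
p,R=pose(); R1=leanR(3.3)
P=np.array([471.7,100.4,69.5])+20*R1.apply([0,0,1]); print(R.inv().apply(P-p)/50)
E
```

```text
time: 6.9
tool_pos: [477.3, 181.8, 52.1]
tcp_rot: [179.8, 30.1, -176.8]
ft_force: [-4.9, 0.1, 6.2]
finger_gap: 35.4
time: 8.4
tool_pos: [454.2, 101.0, 111.1]
tcp_rot: [180.0, 29.8, -176.8]
ft_force: [0.4, -0.1, -0.1]
finger_gap: 60.2
time: 8.52
tool_pos: [454.3, 100.5, 110.9]
tcp_rot: [180.0, 29.7, -176.9]
ft_force: [-0.3, 0.2, 0.6]
finger_gap: 59.5
[ 0.10764776 -0.02086442  1.29085492]
```

The middle block is firm (35.4 mm). The measured pose above the right block is about 5 mm off along tool x, so I'm checking with a picture that nothing got dragged.

```bash
python3 -m jog '[[[0,0,0,0,0,0,0.7],[0,0,0,0,0,0,0.7]]]'
python3 - <<'E'
from h import *
from bench import snapshot,camera_params
p,R=pose();c=camera_params("wrist");im,d=snapshot("wrist")
cv2.imwrite("pics/w2.png",im[:,:,::-1])
np.set_printoptions(precision=1,suppress=True)
K,E=np.array(c["K"]),np.array(c["extrinsics"]);W=cloud(d,K,E)
hsv=cv2.cvtColor(im,cv2.COLOR_RGB2HSV);m=cv2.inRange(hsv,(105,120,40),(130,255,255))
k,l,s,c=cv2.connectedComponentsWithStats(m)
for i in range(1,k):
    if s[i,4]>30: print(c[i],s[i,4],np.median(W[l==i],axis=0))
R1=leanR(3.3);P=np.array([471.7,100.4,69.5])+20*R1.apply([0,0,1]); print(p,R.inv().apply(P-p)/50)
E
```

```text
time: 8.78
tool_pos: [453.6, 102.2, 110.3]
tcp_rot: [180.0, 29.7, -176.7]
ft_force: [0.6, -0.4, 0.1]
finger_gap: 59.8
[ 95.4 196.3] 318 [459.7 -24.5  37.2]
[570.  258.5] 297 [460. 244.  71.]
[336.7 260.2] 137 [467.4 116.1  72.2]
[426.1 260.7] 181 [464.6 164.9  72.7]
[484.2 261.2] 53 [463.  196.6  72.7]
[280.6 263.6] 54 [470.7  85.4  73.3]
[364.2 327. ] 100 [601.2 156.   37.1]
[ 67.2 384.5] 661 [ 784.  -185.5   25.5]
[240.8 409.4] 315 [788.7  31.5  50.2]
[158.1 453.6] 186 [ 974.3 -105.7   61.9]
[453.6 102.2 110.3] [ 0.1 -0.1  1.3]
```

View pics/w2.png

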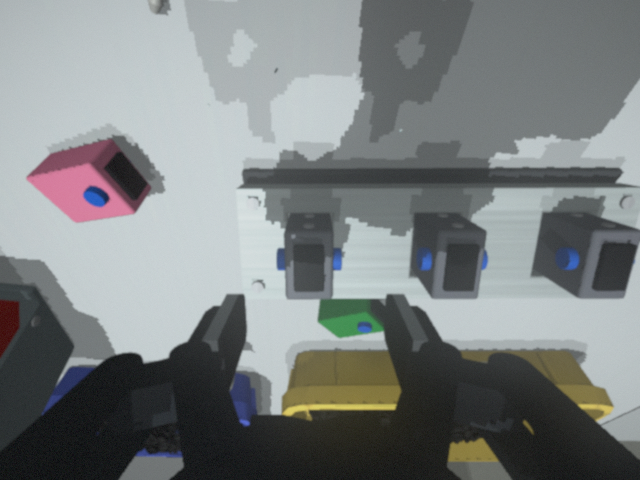

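All three blocks still stand in their nests: buttons of the right block at (281,264) and (337,260), the middle at (426,261) and (484,261), the left at (570,258). I'll correct the offset on the way down.

```bash
python3 -m jog '[[[0.1,-0.03,0.1,0,0,0,0.7],[0,0,0.3,0,0,0,0.7],[0,0,0.3,0,0,0,0.7],[0,0,0.3,0,0,0,0.7],[0,0,0.3,0,0,0,0.7],[0,0,0,0,0,0,0.2],[0,0,0,0,0,0,0.2],[0,0,0,0,0,0,0.2],[0,0,0,0,0,0,0.2],[0,0,0,0,0,0,0.2],[0,0,0,0,0,0,0.2],[0,0,0,0,0,0,0.2]]]' 20
python3 -m jog '[[[0,0,0,0,0,0,0.7],[0,0,0,0,0,0,0.7],[0,0,0,0,0,0,0.7],[0,0,0,0,0,0,0.7],[0,0,-0.33,0,0,0,0.7],[0,0,-0.33,0,0,0,0.7],[0,0,-0.33,0,0,0,0.7],[0,0,-0.33,0,0,0,0.7],[0,0.8,0,0,0,0,0.7],[0,0.8,0,0,0,0,0.7],[0,0.8,0,0,0,0,0.7],[0,0.8,0,0,0,0,0.7]]]' 20
python3 -m jog '[[[0,0,0,0,0,0,0.7],[0,0,0,0,0,0,0.7]]]'
python3 - <<'E'
from h import *
p,R=pose(); R1=leanR(3.3)
P=np.array([462.5,260.2,69.5])+20*R1.apply([0,0,1]); print(R.inv().apply(P-p)/50)
# bin geometry
np.set_printoptions(precision=1,suppress=True)
from h import *
pm,d,K,E=load("top");W=cloud(d,K,E)
hsv=cv2.cvtColor(pm,cv2.COLOR_RGB2HSV)
r=cv2.inRange(hsv,(0,120,50),(10,255,255))|cv2.inRange(hsv,(172,120,50),(180,255,255));r[:200]=0;r[295:]=0
c=max(cv2.findContours(r,cv2.RETR_EXTERNAL,cv2.CHAIN_APPROX_NONE)[0],key=cv2.contourArea)
print(cv2.approxPolyDP(c,4,True)[:,0].tolist())
for u in (425,450,475):
    for v in range(205,284,4): print(u,v,W[v,u],pm[v,u])
E
```

```text
time: 10.32
tool_pos: [484.6, 102.6, 52.7]
tcp_rot: [-180.0, 29.5, -176.8]
ft_force: [1.4, -0.7, -0.3]
finger_gap: 35.2
time: 11.82
tool_pos: [443.6, 262.3, 110.5]
tcp_rot: [-180.0, 29.5, -176.8]
ft_force: [-0.1, -1.0, 0.3]
finger_gap: 59.3
time: 12.08
tool_pos: [443.3, 260.5, 109.7]
tcp_rot: [-179.9, 29.4, -176.7]
ft_force: [-0.3, 0.6, -0.5]
finger_gap: 59.8
[ 0.05792632 -0.02667943  1.28884291]
[[416, 218], [406, 235], [409, 270], [481, 278], [490, 227]]
425 205 [ 660.4 -177.7  150.2] [117 122 129]
425 209 [ 652.9 -177.4  150.9] [116 125 129]
425 213 [ 645.7 -177.4  150.2] [117 125 129]
425 217 [ 638.4 -177.3  149.9] [116 123 126]
425 221 [ 644.2 -199.6   45.3] [138  35  32]
425 225 [ 636.9 -201.2   37.3] [137  33  30]
425 229 [ 628.9 -201.6   34.7] [137  33  31]
425 233 [ 621.3 -202.8   28.2] [137  34  32]
425 237 [ 613.  -202.5   28.6] [152  32  31]
425 241 [ 605.6 -204.6   17.8] [109  27  23]
425 245 [ 596.2 -201.7   30.7] [107  24  24]
425 249 [ 586.8 -197.7   48.4] [105  22  24]
425 253 [ 578.1 -195.3   58.9] [103  19  15]
425 257 [ 569.2 -191.7   74.9] [106  24  25]
425 261 [
[... 1324 characters left out ...]
[113 121 126]
475 221 [ 630.8 -268.1  149.9] [115 122 127]
475 225 [ 635.7 -301.1   45.3] [72 11 13]
475 229 [ 628.  -302.4   40.6] [70 10 13]
475 233 [ 620.  -302.7   38.8] [56 14 15]
475 237 [ 611.7 -302.2   39.4] [53 10  9]
475 241 [ 603.1 -300.5   44.1] [52  5  4]
475 245 [ 595.  -300.3   43.8] [53 16 13]
475 249 [ 586.4 -297.9   50.7] [50  6  4]
475 253 [ 578.4 -298.4   48.3] [51  6  5]
475 257 [ 570.1 -296.6   53.2] [59 16 17]
475 261 [ 561.7 -293.5   62.3] [90 19 20]
475 265 [ 553.2 -288.4   77.9] [80 18 16]
475 269 [ 545.  -284.    91.2] [105  23  22]
475 273 [ 537.1 -279.8  103.6] [108  26  24]
475 277 [ 529.5 -279.9  102.8] [156  40  38]
475 281 [ 522.2 -311.8    0.2] [189 188 192]
```

The right block is firm too (35.2 mm), so the left block is the soft one. Grasping it and lifting.

```bash
python3 -m jog '[[[0.06,-0.02,0.1,0,0,0,0.7],[0,0,0.3,0,0,0,0.7],[0,0,0.3,0,0,0,0.7],[0,0,0.3,0,0,0,0.7],[0,0,0.3,0,0,0,0.7],[0,0,0,0,0,0,0.1],[0,0,0,0,0,0,0.1],[0,0,0,0,0,0,0.1],[0,0,0,0,0,0,0.1],[0,0,0,0,0,0,0.1],[0,0,0,0,0,0,0.1],[0,0,0,0,0,0,0.1]]]' 30
python3 -m jog '[[[0,0,-0.1,0,0,0,0.1],[0,0,-0.2,0,0,0,0.1],[0,0,-0.4,0,0,0,0.1],[0,0,-0.5,0,0,0,0.1],[0,0,-0.5,0,0,0,0.1],[0,0,-0.5,0,0,0,0.1],[0,0,-0.3,0,0,0,0.1],[0,0,0,0,0,0,0.1]]]' 30
python3 - <<'E'
from h import *
from bench import snapshot
im,d=snapshot("scene");cv2.imwrite("pics/s2.png",cv2.resize(im[150:400,140:540,::-1],None,fx=2,fy=2))
th=.58;y=-6
Rb=Ro.from_euler("z",y,degrees=True)*Ro.from_euler("y",-th)   # bin axes
h=np.array([602,-231,14]); bi=h+Rb.apply([45,0,50]); lip=h+Rb.apply([-9,0,110])
print("bin_in",bi.round(),"lip",lip.round(),Rb.as_matrix().round(2).tolist())
R1=leanR(y,th*180/np.pi)
B=bi+Rb.apply([-3,0,15]); t=B+19*R1.apply([0,0,1]); t0=t-110*R1.apply([0,0,1])
p,R=pose();print(p,"target",t,"pre",t0)
rows(p,R,t0,R1,12,0.1)
E
```

```text
time: 13.58
tool_pos: [473.2, 261.5, 52.5]
tcp_rot: [-180.0, 29.5, -176.8]
ft_force: [-4.2, -1.4, 3.9]
finger_gap: 25.7
time: 14.58
tool_pos: [411.8, 258.6, 162.8]
tcp_rot: [179.9, 29.6, -176.8]
ft_force: [-0.1, 0.4, -1.6]
finger_gap: 25.4
bin_in [ 612. -232.   80.] lip [ 535. -224.  101.] [[0.83, 0.1, -0.55], [-0.09, 0.99, 0.06], [0.55, 0.0, 0.84]]
[411.67912428 258.28471247 161.66720669] target [ 611.86797464 -232.03716593   75.49428724] pre [ 551.91557617 -225.73591493  167.50517873]
dist/row 41.996718795606505 deg/row 0.8293510330396893
[[[-0.17,-0.82,0.08,0.0011,-0.0008,0.0018,0.1],[-0.18,-0.81,0.09,0.0011,-0.0009,0.0018,0.1],[-0.18,-0.82,0.1,0.0012,-0.0008,0.0019,0.1],[-0.2,-0.81,0.1,0.0011,-0.0009,0.0018,0.1],[-0.2,-0.81,0.11,0.0011,-0.0008,0.0018,0.1],[-0.21,-0.8,0.12,0.0011,-0.0009,0.0018,0.1],[-0.22,-0.8,0.13,0.0012,-0.0008,0.0019,0.1],[-0.23,-0.8,0.13,0.0011,-0.0009,0.0018,0.1],[-0.24,-0.79,0.13,0.0011,-0.0008,0.0018,0.1],[-0.24,-0.79,0.15,0.0011,-0.0009,0.0018,0.1],[-0.26,-0.79,0.15,0.0012,-0.0008,0.0019,0.1],[-0.26,-0.78,0.16,0.0011,-0.0009,0.0018,0.1]]]
```

View pics/s2.png

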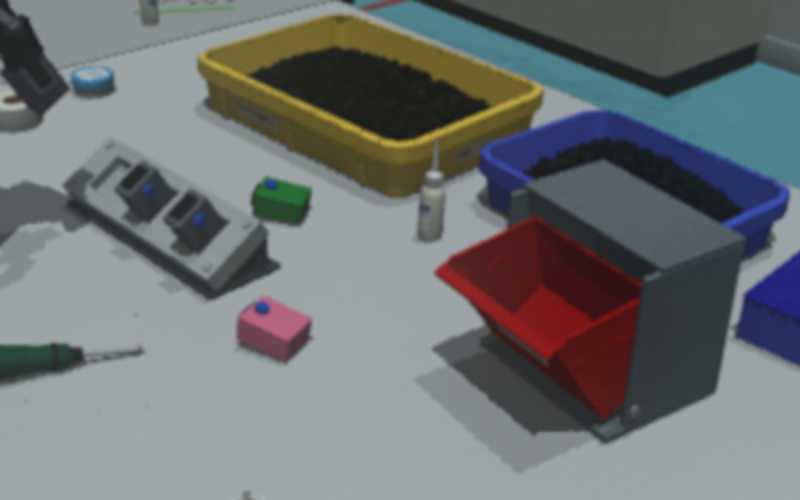

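The picture shows the left nest empty at crop (110,175), the two firm blocks standing, and the block in the gripper at the upper left. Carrying it to the bin.

```bash
python3 -m jog '[[[-0.17,-0.82,0.08,0.0011,-0.0008,0.0018,0.1],[-0.18,-0.81,0.09,0.0011,-0.0009,0.0018,0.1],[-0.18,-0.82,0.1,0.0012,-0.0008,0.0019,0.1],[-0.2,-0.81,0.1,0.0011,-0.0009,0.0018,0.1],[-0.2,-0.81,0.11,0.0011,-0.0008,0.0018,0.1],[-0.21,-0.8,0.12,0.0011,-0.0009,0.0018,0.1],[-0.22,-0.8,0.13,0.0012,-0.0008,0.0019,0.1],[-0.23,-0.8,0.13,0.0011,-0.0009,0.0018,0.1],[-0.24,-0.79,0.13,0.0011,-0.0008,0.0018,0.1],[-0.24,-0.79,0.15,0.0011,-0.0009,0.0018,0.1],[-0.26,-0.79,0.15,0.0012,-0.0008,0.0019,0.1],[-0.26,-0.78,0.16,0.0011,-0.0009,0.0018,0.1]]]' 30
python3 -m jog '[[[0,0,0,0,0,0,0.1],[0,0,0,0,0,0,0.1]]]'
python3 - <<'E'
from h import *
from bench import snapshot,camera_params
p,R=pose();c=camera_params("wrist");im,d=snapshot("wrist")
np.savez("w3.npz",p=im,d=d,K=c["K"],E=c["extrinsics"])
cv2.imwrite("pics/w3.png",im[:,:,::-1])
t=np.array([611.9,-232,75.5]);R1=leanR(-6,.58*180/np.pi);print(p,R.inv().apply(t-p)/50,(R.inv()*R1).as_rotvec(True))
E
```

```text
time: 16.12
tool_pos: [551.2, -227.8, 165.6]
tcp_rot: [-180.0, 33.1, 173.9]
ft_force: [-0.1, 0.7, -0.5]
finger_gap: 25.4
time: 16.38
tool_pos: [550.8, -225.8, 165.5]
tcp_rot: [180.0, 33.0, 173.9]
ft_force: [-0.5, 0.2, -0.4]
finger_gap: 25.1
[ 550.8018123  -225.80780905  165.54634004] [-0.04762108  0.00576149  2.17935061] [-0.03014779 -0.18986336 -0.06524221]
```

View pics/w3.png

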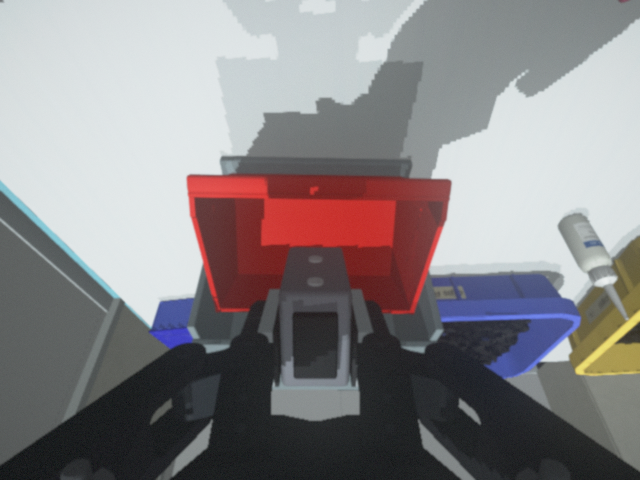

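The bin's lip spans columns 188–450 (centre 319) and the block sits at 316, so it is aligned. Inserting.

```bash
python3 -m jog '[[[-0.04,0,0.3,0,0,0,0.1],[0,0,0.4,0,0,0,0.1],[0,0,0.4,0,0,0,0.1],[0,0,0.35,0,0,0,0.1],[0,0,0.3,0,0,0,0.1],[0,0,0.2,0,0,0,0.1],[0,0,0,0,0,0,0.1]]]' 30
```

```text
time: 17.3
tool_pos: [606.1, -231.0, 85.9]
tcp_rot: [-180.0, 33.1, 174.1]
ft_force: [-0.0, 0.6, -0.9]
finger_gap: 25.6
```

```bash
python3 -m jog '[[[0,0,0,0,0,0,0.6],[0,0,0,0,0,0,0.6],[0,0,0,0,0,0,0.6],[0,0,0,0,0,0,0.6],[0,0,-0.2,0,0,0,0.6],[0,0,-0.5,0,0,0,0.6],[0,0,-0.6,0,0,0,0.6],[0,0,-0.6,0,0,0,0.6],[0,0,-0.5,0,0,0,0.4],[0,0,0,0,0,0,0.2]]]' 30
python3 - <<'E'
from h import *
from bench import snapshot,camera_params
p,R=pose();c=camera_params("wrist");im,d=snapshot("wrist")
K,E=np.array(c["K"]),np.array(c["extrinsics"])
cv2.imwrite("pics/w4.png",im[100:440,100:540,::-1])
np.set_printoptions(precision=1,suppress=True)
W=cloud(d,K,E)
hsv=cv2.cvtColor(im,cv2.COLOR_RGB2HSV)
r=cv2.inRange(hsv,(0,120,40),(10,255,255))|cv2.inRange(hsv,(172,120,40),(180,255,255))
for u in (250,320,390):
    v=np.where(r[:,u])[0]; v0=v[v>60][0]; print(u,v0,[W[v0+k,u] for k in (1,3,6,10,14,18)])
R1=leanR(-6,0);t=np.array([480,-218,140]);rows(p,R,t,R1,8,0)
E
```

```text
time: 18.55
tool_pos: [541.6, -226.1, 190.2]
tcp_rot: [-179.7, 33.4, 174.1]
ft_force: [0.6, 0.7, -0.1]
finger_gap: 17.9
250 159 [array([ 527.4, -261.7,  101.7]), array([ 529.1, -262.2,  101.3]), array([ 530.1, -262.2,  102.8]), array([ 531.9, -262.5,  104.1]), array([ 533.9, -262.9,  105.3]), array([ 535.4, -263. ,  107. ])]
320 160 [array([ 533.1, -221.5,  100.5]), array([ 533.7, -221.6,  101.6]), array([ 534.4, -221.6,  103.5]), array([ 537.1, -221.9,  103.7]), array([ 538.8, -222.1,  105.4]), array([ 541.7, -222.3,  105.5])]
390 162 [array([ 539.1, -180.7,  100.1]), array([ 538.7, -181. ,  102.3]), array([ 540.5, -181. ,  102.8]), array([ 542.6, -181. ,  104. ]), array([ 544.5, -181.1,  105.4]), array([ 547.5, -180.9,  105.5])]
dist/row 9.987349002733097 deg/row 4.178944396888372
[[[0.2,0.0,0.02,-0.0001,0.0116,-0.0,0],[0.2,0.01,0.03,-0.0001,0.0116,-0.0,0],[0.19,0.0,0.05,-0.0001,0.0116,-0.0,0],[0.19,0.01,0.06,-0.0,0.0116,-0.0,0],[0.18,0.0,0.08,-0.0001,0.0116,-0.0,0],[0.18,0.01,0.09,-0.0001,0.0116,-0.0,0],[0.17,-0.0,0.1,-0.0001,0.0117,-0.0,0],[0.17,0.0,0.11,-0.0001,0.0116,-0.0,0]]]
```

View pics/w4.png

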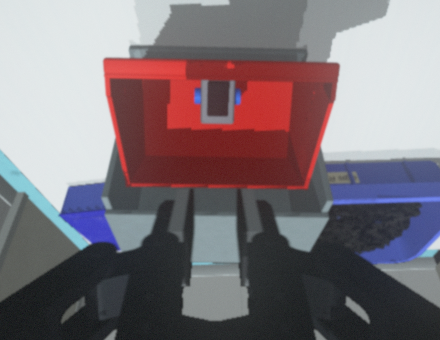

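The block is in the bin, standing by its front wall at crop (217,100). The lip's front edge measures (532.5, -221.5, 101), which fits the model. Next the fingers shut and the tool goes upright in front of the lip.

```bash
python3 -m jog '[[[0.2,0,0.02,0,0.0116,0,0],[0.2,0.01,0.03,0,0.0116,0,0],[0.19,0,0.05,0,0.0116,0,0],[0.19,0.01,0.06,0,0.0116,0,0],[0.18,0,0.08,0,0.0116,0,0],[0.18,0.01,0.09,0,0.0116,0,0],[0.17,0,0.1,0,0.0117,0,0],[0.17,0,0.11,0,0.0116,0,0],[0,0,0.35,0,0,0,0],[0,0,0.35,0,0,0,0],[0,0,0.34,0,0,0,0],[0,0,0,0,0,0,0]]]' 30
python3 -m jog '[[[-0.2,0,0,0,0,0,0],[-0.2,0,0,0,0,0,0],[-0.1,0,0,0,0,0,0],[0,0,0,0,0,0,0]]]'
python3 - <<'E'
from h import *
p,R=pose();print(p,R.as_matrix().round(3).tolist())
th=np.linspace(.59,0,15);h=np.array([0,0])
P=np.stack([-9*np.cos(th)-110*np.sin(th), -9*np.sin(th)+110*np.cos(th)],1)
print(P[-1]-P[0]);print((np.diff(P,axis=0)/50).round(2).tolist())
E
```

```text
time: 20.1
tool_pos: [477.2, -216.2, 82.9]
tcp_rot: [180.0, -0.4, 173.9]
ft_force: [-0.4, -0.1, 0.1]
finger_gap: -0.3
time: 20.6
tool_pos: [504.5, -219.8, 85.5]
tcp_rot: [-179.9, -0.2, 174.0]
ft_force: [-0.3, 0.7, -0.2]
finger_gap: -0.3
[ 504.45310104 -219.80289304   85.49513998] [[-0.994, 0.105, -0.004], [0.105, 0.994, -0.001], [0.004, -0.002, -1.0]]
[59.67817863 23.60377451]
[[0.07, 0.06], [0.08, 0.05], [0.08, 0.05], [0.08, 0.05], [0.08, 0.04], [0.08, 0.04], [0.09, 0.04], [0.09, 0.03], [0.09, 0.03], [0.09, 0.02], [0.09, 0.02], [0.09, 0.02], [0.09, 0.01], [0.09, 0.01]]
```

```bash
python3 -m jog '[[[-0.1,0,0,0,0,0,0],[-0.1,0,0,0,0,0,0],[-0.08,0,0,0,0,0,0],[0,0,0,0,0,0,0]]]'
python3 -m jog '[[[-0.07,0,-0.06,0,0,0,0],[-0.08,0,-0.05,0,0,0,0],[-0.08,0,-0.05,0,0,0,0],[-0.08,0,-0.05,0,0,0,0],[0,0,0,0,0,0,0]]]'
```

```text
time: 21.1
tool_pos: [518.0, -221.2, 85.1]
tcp_rot: [-179.9, -0.3, 174.0]
ft_force: [0.6, 0.2, -0.5]
finger_gap: -0.2
time: 21.72
tool_pos: [533.9, -223.0, 96.0]
tcp_rot: [-179.9, -0.2, 174.0]
ft_force: [-0.6, 0.3, -0.5]
finger_gap: -0.0
```

```bash
python3 -m jog '[[[-0.08,0,-0.04,0,0,0,0],[-0.08,0,-0.04,0,0,0,0],[-0.09,0,-0.04,0,0,0,0],[-0.09,0,-0.03,0,0,0,0],[-0.09,0,-0.03,0,0,0,0]]]'
python3 -m jog '[[[-0.09,0,-0.02,0,0,0,0],[-0.09,0,-0.02,0,0,0,0],[-0.09,0,-0.02,0,0,0,0],[-0.09,0,-0.01,0,0,0,0],[-0.06,0,-0.01,0,0,0,0]]]'
python3 - <<'E'
from h import *
from bench import snapshot,camera_params
p,d=snapshot("top");cv2.imwrite("pics/t2.png",cv2.resize(p[160:290,380:520,::-1],None,fx=4,fy=4))
E
```

```text
time: 22.35
tool_pos: [555.0, -225.0, 104.6]
tcp_rot: [-179.9, -0.2, 174.0]
ft_force: [0.4, -0.1, 1.0]
finger_gap: -0.1
time: 22.98
tool_pos: [575.8, -227.2, 108.3]
tcp_rot: [-179.9, -0.3, 174.0]
ft_force: [0.0, -0.3, -0.1]
finger_gap: -0.2
```

View pics/t2.png

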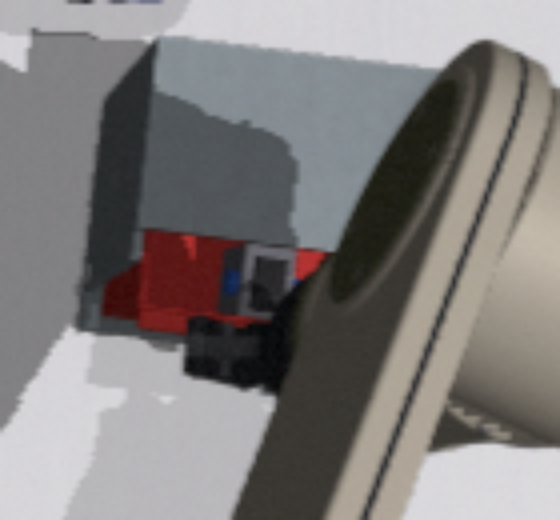

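The bin has followed and stands nearly upright, with the block inside at crop (268,280). I'll go on pushing gently until the stop is felt.

```bash
for i in 1 2; do :; done; python3 -m jog '[[[-0.06,0,-0.01,0,0,0,0],[-0.06,0,0,0,0,0,0],[0,0,0,0,0,0,0]]]'
python3 -m jog '[[[-0.05,0,0,0,0,0,0],[0,0,0,0,0,0,0]]]'
```

```text
time: 23.4
tool_pos: [581.6, -227.9, 108.8]
tcp_rot: [-179.9, -0.3, 174.0]
ft_force: [0.5, 0.2, -0.0]
finger_gap: 0.0
time: 23.65
tool_pos: [582.6, -228.0, 108.6]
tcp_rot: [-179.9, -0.4, 174.0]
ft_force: [-6.5, 1.1, 4.4]
finger_gap: -0.0
```

The force rises to 6.5 N with the finger at x = 583, where the model puts the shut lip. One small extra push, then back off.

```bash
python3 -m jog '[[[-0.03,0,0,0,0,0,0],[0,0,0,0,0,0,0]]]'
python3 -m jog '[[[0.1,0,0,0,0,0,0],[0.4,0,0,0,0,0,0],[0.8,0,0,0,0,0,0],[0.8,0,0,0,0,0,0],[0.8,0.4,-0.4,0,0,0,0],[0.6,0.8,-0.6,0,0,0,0],[0,0.9,-0.6,0,0,0,0],[0,0.9,-0.4,0,0,0,0],[0,0,0,0,0,0,0]]]'
python3 - <<'E'
from h import *
from bench import snapshot,camera_params
np.set_printoptions(precision=1,suppress=True)
for n in ("top","scene"):
    p,d=snapshot(n);c=camera_params(n);W=cloud(d,np.array(c["K"]),np.array(c["extrinsics"]))
    if n=="top": a=cv2.resize(p[160:340,160:520,::-1],None,fx=2,fy=2); 
    else: a=np.vstack([a,cv2.resize(p[190:380,160:520,::-1],(720,380))[:240*1+100]])
    hsv=cv2.cvtColor(p,cv2.COLOR_RGB2HSV);m=cv2.inRange(hsv,(105,120,40),(130,255,255))
    k,l,s,cc=cv2.connectedComponentsWithStats(m)
    for i in range(1,k):
        w=np.median(W[l==i],axis=0)
        if 4<s[i,4]<150 and 55<w[2]<85: print(n,cc[i],w)
    r=cv2.inRange(hsv,(0,120,40),(10,255,255)); r[:205]=0;r[:,:360]=0;r[300 if n=="top" else 360:]=0
    Q=W[(r>0)&(W[...,2]<300)];Q=Q[Q[:,2]>100];print(n,"red",np.percentile(Q,[2,50,98],axis=0))
cv2.imwrite("pics/fin.png",a[:600])
E
```

```text
time: 23.9
tool_pos: [582.7, -228.0, 108.6]
tcp_rot: [-180.0, -0.6, 173.9]
ft_force: [-14.7, 1.9, 9.2]
finger_gap: -0.0
time: 25.02
tool_pos: [429.1, -58.6, 211.8]
tcp_rot: [-179.9, 0.0, 174.2]
ft_force: [-0.0, -0.3, -0.6]
finger_gap: 0.2
top [437.6 228.9] [ 626.1 -221.2   61.6]
top [453.5 231. ] [ 621.3 -251.7   64.6]
top [269.2 308. ] [469.4 114.3  72.8]
top [284.9 306.6] [472.4  83.1  72.5]
top [244.1 308.9] [468.7 163.4  73.8]
top [228.4 310.4] [465.7 193.8  73.6]
top red [[ 587.  -302.6  105.2]
 [ 600.3 -232.3  124.8]
 [ 630.6 -164.2  128.5]]
scene [11.2 42.2] [ 846.5 2850.3   58.3]
scene [214. 245.] [466.5 162.   68.3]
scene [239.3 259.8] [471.6  82.5  68.8]
scene red [[ 585.9 -302.6  101. ]
 [ 598.9 -245.9  122.5]
 [ 639.8 -165.9  126.3]]
```

View pics/fin.png

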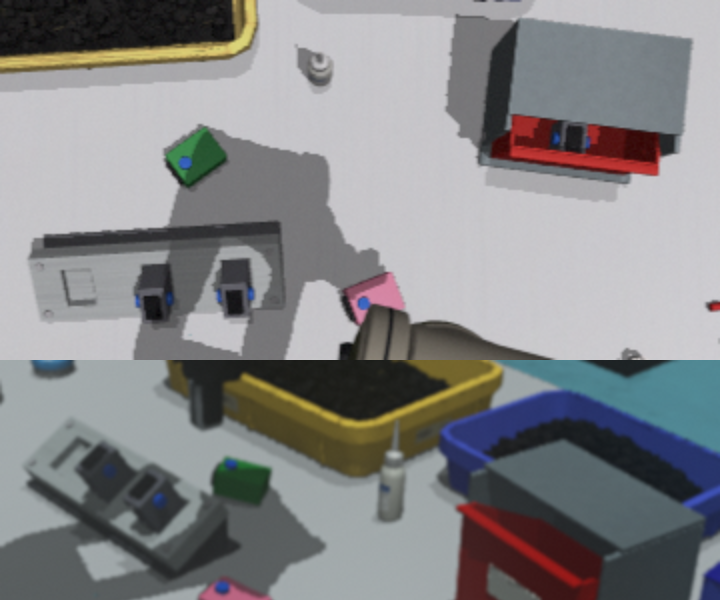

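The last picture shows the block upright in the closed-looking bin, both firm blocks in their nests with buttons unmoved, and the bottle standing. Before handing in, I'll check the tilt numerically from the front wall's depth.

Run:
```python
from h import *
from bench import snapshot,camera_params,telemetry
p,d=snapshot("scene");c=camera_params("scene");W=cloud(d,np.array(c["K"]),np.array(c["extrinsics"]))
hsv=cv2.cvtColor(p,cv2.COLOR_RGB2HSV)
r=cv2.inRange(hsv,(0,120,40),(10,255,255))|cv2.inRange(hsv,(172,120,40),(180,255,255))
m=(r>0)&(W[...,2]>22)&(W[...,2]<105)&(W[...,0]<612)&(W[...,0]>570);m[:,:380]=0
Q=W[m]
for _ in range(4):
    A=np.c_[Q[:,1:],np.ones(len(Q))];s=np.linalg.lstsq(A,Q[:,0],rcond=None)[0];e=Q[:,0]-A@s;Q=Q[abs(e)<2.5*e.std()+.5]
print(len(Q),s,e.std(),"tilt",np.arctan(-s[1]*np.cos(np.arctan(s[0]))),Q.min(0),Q.max(0))
t=cv2.imread("pics/fin.png") is not None
pt,dt=snapshot("top");c=camera_params("top");Wt=cloud(dt,np.array(c["K"]),np.array(c["extrinsics"]))
hs=cv2.cvtColor(pt,cv2.COLOR_RGB2HSV);r=cv2.inRange(hs,(0,120,40),(10,255,255));
q=Wt[(r>0)&(Wt[...,2]>115)&(Wt[...,2]<135)&(abs(Wt[...,1]+230)<15)];print("lip x,z",np.percentile(q,[5,50,95],axis=0))
print(telemetry.sense()["time"])
```

```text
2165 [1.28512925e-01 1.02566184e-03 6.31917610e+02] 1.107758749943636 tilt -0.0010172952832012666 [ 590.32197416 -303.66168918   22.01796191] [ 611.86255198 -164.10349221  104.97902589]
lip x,z [[ 593.08315937 -243.00548574  122.60796155]
 [ 599.08271539 -229.54157436  125.08967212]
 [ 605.53319088 -216.41767594  128.57987911]]
25.225
```

The front wall is vertical (tilt about -0.001 rad). Handing in.

```bash
python3 -c "
from bench import job;print(job.hand_in())"
```

```text
the job is handed in; nothing more can be done
None
```

I handed the job in at about 25 s on the robot's clock; no verdict was reported. I squeezed the blocks from left to right, dropped the soft one into the red bin and pushed the bin shut.

- **Squeezes:** the fingers closed to 25.7 mm on the left block, so it is the soft one. They stopped at 35.4 mm on the middle block and 35.2 mm on the right one.
- **Bin:** I followed the lip's arc until it hit the stop, with force rising to about 15 N. Afterwards a plane fit to the bin's front wall gave a tilt of about -0.001 rad, and the lip stood at 125 mm, as expected for shut.
- **Last pictures:** the soft block stands inside the bin, both firm blocks are in their nests with their buttons within about 1 mm of where they began, the bottle is upright, and the arm is clear.
- **Disagreements:** after the middle squeeze the measured tool pose was about 5 mm off, with the cause unknown. I checked it in a picture and corrected it before the right block. The bin's yaw came out between 6 and 8 degrees in different views, which did not matter here.

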